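# Tip the fallen loaf tins back on to their bases

### The arm

A 6-joint arm with a two-finger parallel gripper is mounted at the origin on a cart in front of the work surface, level with it; the furniture and walls round the work are solid. World frame = base frame: x ahead of the robot, y to its left, z up, the work surface at z = 0. Lengths are in m, angles in rad, forces in N, time in s.
With the tool pointing down it reaches from about 0.25 to 0.85 m from the base axis. Payload 12.5 kg.
Tool frame: the origin (TCP) lies midway between the tips of the shut fingers; the grasp point (between the pads) lies bot.grip_depth behind it (bot.grip_depth is the distance from the TCP to the grasp point, in m); z points along the fingers, y is the line along which they close (so a half turn about z gives the same grasp; the last joint's range is limited). The gripper opens to 93 mm and grips with 3 to 60 N. Pads are 15 mm wide; open, the fingers measure 128 mm over their backs; the gripper's body (75 mm by 188 mm) begins 65 mm behind the grasp point.
Start: joints at [1.023, 0.351, 1.652, -0, 1.139, -0.085], TCP at [0.246, 0.492, 0.219] pointing down, gripper open.
Joint ranges: [-2.75, 2.75], [-0.79, 2.1], [0.01, 2.65], [-1.57, 4.71], [0.07, 3.14], [-2.87, 2.87]. Speed limits (rad/s): [2.22, 2.22, 2.79, 3.14, 3.14, 3.14].

### API

Orientations are given as a 3x3 rotation matrix whose columns are the frame's x, y, z axes.
In Python, from bench import bot, imaging, sign_off gives the robot as it stands.
- The arm moves only by the tool jog_arm, never from a script. Its argument "deltas" is a list of rows, each a list of 7 numbers: the shift along the tool's x, y, z in normalised numbers (1 is 1000 mm), then the turn, a rotation vector about the tool's x, y, z in shares of 180 degrees (1.0 is 180 degrees), then the opening, from 0 (shut) to 1 (fully open). In form: [[tx, ty, tz, wx, wy, wz, fingers], ...]. A call has 1 to 8 rows; each row is the pose to reach, as a shift and turn from the pose commanded when the call began, along the tool's axes at that moment; what a row does not reach only later rows make up. A row lasts 1/8 s, in which the tool goes at most 62.5 mm and 10.7 degrees, less where a joint would pass 70% of its speed; a pose out of reach is approached as far as the arm can. No shift or turn number may pass 1 either way. A call with a gripper value outside its range is refused whole. The fingers move at their own pace and stop on an object; "newtons" is the grip in N (left out, the last holds). Time passes only in rows, so rows that repeat a pose let the fingers close. It gives the time, the measured TCP pose, the force, the opening and the grip force at its end, in the units of the state.
- bot.get_obs(): the state, without advancing time (a new reading comes with each control period).
- imaging.get_image(name): name is "scene" or "side" or "wrist"; returns a dict with "frame" (480x640x3 uint8, blue, green, red), "fov_y" (degrees; the focal length in pixels is half the picture's height over the tangent of half this angle, whatever the lens; pixels are square), "cx", "cy" (the principal point, pixels), "world_to_cam" (4x4, takes a point from world to camera coordinates); the wrist camera has in their place "T_tool_cam" (4x4, takes a point from camera to tool coordinates, whose origin is the TCP and whose axes are the flange's). Camera axes: x right, y down, z forward; pixel columns grow to the right and rows downward; lengths in m; the calibration is good to about 2 mm. The wrist camera is an equidistant fisheye: a pixel r from the principal point sees the ray r / f radians off the axis. A picture is of the moment at which its call begins: read the wrist's pose just before it. There is no depth.
- sign_off(): hands the job in; it is judged then, once.
The state is a dict: "time": time; "joints": joint angles; "qvel": joint speeds; "joint_torque": joint torques, N m; "position": TCP position; "eef_rot": TCP orientation; "wrist_force": force on the tool from outside, world axes, zero at the start; "wrist_torque": the same for the moment, N m; "opening": finger opening in m; "grasp_force": force on a finger pad.
Only numpy, scipy, OpenCV 4.12 (cv2) and the standard library are available. Lean on these libraries where they do the work, as an engineer would, in place of code of your own. Each camera call takes 0.05 s, during which the arm holds its last target. There are 200 camera calls.

### The job

Two of the three loaf tins have been left lying on their long sides. Push each of these two over with the fingers so that it stands on its base with its mouth up, close to where it lay; just tip them, do not shove them along, pick them up or carry them. Leave the third tin, which already stands properly, and the jar, price sign and cup where they are.

Things in the scene. Friction and masses are not known exactly. Their poses are not given: they have to be found in the camera images.
- tin_a: First fallen tin: dark grey loaf tin, open box 152 long, 70 wide (60 at the base), 52 high, 0.15 to 0.3 kg. Origin: centre of the base's underside; own x along it, y across, z from the base out through the mouth. Starts on a long side: 70 high, 52 deep, mouth (own z) facing right (-y) within 1 rad and 0.06 rad up, origin 31 mm up. On its base: own z up, origin at 0.
- tin_b: Second fallen tin: dark grey loaf tin, open box 152 long, 70 wide (60 at the base), 52 high, 0.15 to 0.3 kg. Origin: centre of the base's underside; own x along it, y across, z from the base out through the mouth. Starts on a long side: 70 high, 52 deep, mouth (own z) facing left (+y) within 1 rad and 0.06 rad up, origin 31 mm up. On its base: own z up, origin at 0.
- tin_c: Third tin, standing on its base, to be left alone: dark grey loaf tin, open box 152 long, 70 wide (60 at the base), 52 high, 0.15 to 0.3 kg. Origin: centre of the base's underside; own x along it, y across, z from the base out through the mouth. 
- tin_a_centre (a point): middle of the box of tin_a, 26 mm from the base along own z; axes as the tin. Pushed at the top edge of the mouth (70 mm up) towards its base side, the tin tips about its lower base edge; that edge of the mouth rises to about 84 mm on the way, and by about 40 degrees the tin goes on over to its base by itself.
- tin_b_centre (a point): middle of the box of tin_b, 26 mm from the base along own z; axes as the tin. Pushed at the top edge of the mouth (70 mm up) towards its base side, the tin tips about its lower base edge; that edge of the mouth rises to about 84 mm on the way, and by about 40 degrees the tin goes on over to its base by itself.
- tin_c_centre (a point): middle of the box of tin_c, 26 mm from the base along own z; axes as the tin. 
- jar: preserve jar with a twist-off lid, 57 across and 77 high, behind the tins; origin: centre of its underside
- sign: small slate price sign in an oak foot, 22 deep, 68 wide, 52 high, behind the tins; origin: centre of its underside
- cup: espresso cup, 64 across, 89 over the handle, 48 high, behind the tins; origin: centre of its underside

How it is judged:
By the outcome, as a careful person would: the job done as asked, in the order asked, and still so for the second after the job is handed in, with the robot touching nothing.
It also fails if it takes over 40 s, if anything falls off the work surface, if the arm or the gripper's body presses on something with over 40 N, if the wrist force passes 120 N, or if a joint passes its speed limit or range.

## Working session

There is one attempt and no reset: what is moved stays moved. The work goes in short steps, Python scripts to look and compute and a tool call to move; the robot and the scene stay as the last step left them, time stands still between calls to the robot, and variables do not carry over. Pictures are saved under pics/ and viewed, at most 10 in all, crops included, and the job is handed in when it is done.

Besides the shell and the picture viewer there is one more tool, called after ">>>" as name([rows], argument=value, ...), one row to a line, values as JSON. jog_arm: Moves the arm, as the interface text tells. Its arguments: {"type":"object","properties":{"deltas":{"type":"array"},"newtons":{"type":"number"}},"required":["deltas"]}

```bash
mkdir -p pics; python3 - <<'E'
from bench import bot, imaging
import cv2, numpy as np
o=bot.get_obs(); print(o['time'],o['position'],o['eef_rot'],o['opening'],bot.grip_depth)
np.set_printoptions(precision=4,suppress=True)
for n in ['scene','side']:
    i=imaging.get_image(n); cv2.imwrite(f'pics/{n}0.png',i['frame']); print(n,i['fov_y'],i['cx'],i['cy'],i['world_to_cam'])
E
```

```text
0.0 [0.24533456 0.49184863 0.21810084] [[-8.94826205e-01  4.46414245e-01 -6.20241141e-04]
 [ 4.46414666e-01  8.94825605e-01 -1.04007332e-03]
 [ 9.07041075e-05 -1.20756961e-03 -9.99999267e-01]] 0.09307136584180807 0.0188
scene 51.06199325293115 321.50361367004956 244.3265400284233 [[ 0.7106 -0.7033 -0.0181 -0.353 ]
 [-0.3062 -0.2861 -0.9079  0.2622]
 [ 0.6334  0.6507 -0.4187  0.6958]
 [ 0.      0.      0.      1.    ]]
side 46.61238650306235 318.4548078567948 232.5747881604952 [[ 0.8579 -0.5132  0.0269 -0.4654]
 [-0.1786 -0.3467 -0.9208  0.1653]
 [ 0.4819  0.7851 -0.3891  0.7187]
 [ 0.      0.      0.      1.    ]]
```

View pics/scene0.png

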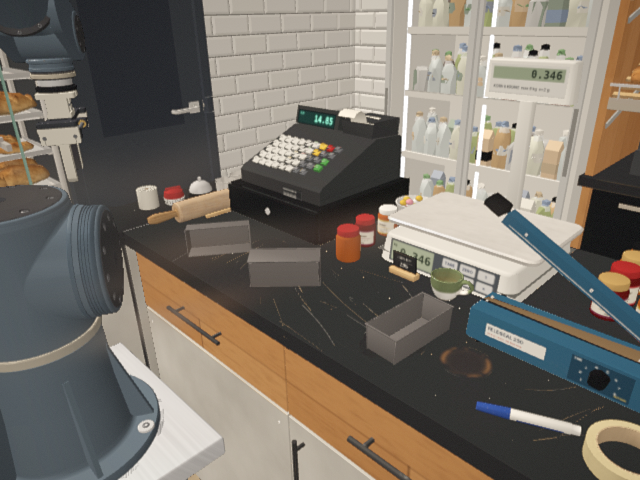

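View pics/side0.png

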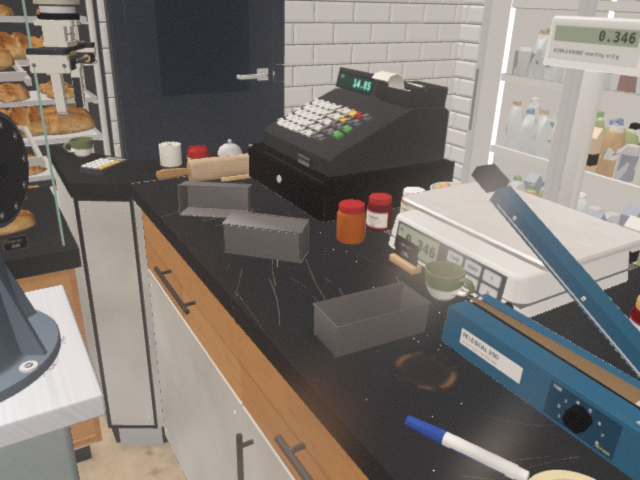

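Scene view: tin_a (mouth towards the camera) is at about (218,238), tin_b (underside towards the camera) at (285,267) and tin_c standing at (410,325). The jar is at (348,243), the sign at (405,265) and the cup at (447,283). The side view agrees. I'll zoom in on the fallen tins.

```bash
python3 - <<'E'
import cv2, numpy as np
a=cv2.imread('pics/scene0.png')[210:300,175:335]; b=cv2.imread('pics/side0.png')[170:270,165:325]
f=lambda x:cv2.convertScaleAbs(cv2.resize(x,None,fx=5,fy=5,interpolation=cv2.INTER_CUBIC),alpha=1.7,beta=10)
for n,c,(u0,v0) in(('z1',f(a),(175,210)),('z2',f(b),(165,170))):
    for k in range(0,160,20): cv2.putText(c,str(u0+k),(k*5,10),0,.4,(0,255,255)); cv2.line(c,(k*5,12),(k*5,20),(0,255,255))
    for k in range(10,c.shape[0]//5,10): cv2.putText(c,str(v0+k),(0,k*5),0,.4,(0,255,255)); cv2.line(c,(28,k*5),(36,k*5),(0,255,255))
    cv2.imwrite(f'pics/{n}.png',c)
E
```

```text
(no output)
```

View pics/z1.png

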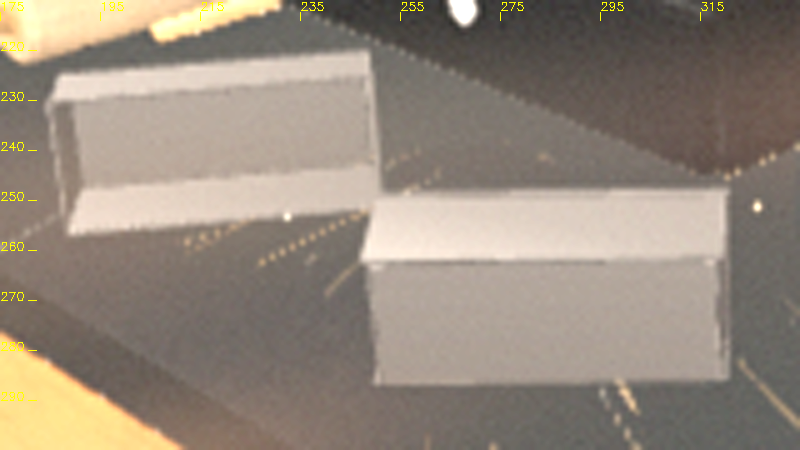

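View pics/z2.png

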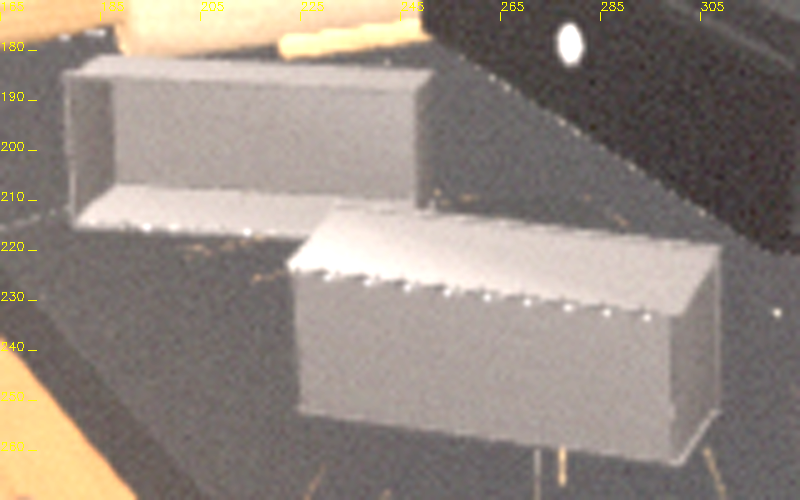

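Zoomed in, the corners are clear. Tin_a's mouth rim in the scene view is (185,230), (249,225), (189,257), (251,252). Tin_b's underside there is (248,262), (319,262), (250,287), (320,286), with its mouth top edge at (250,249) to (321,248).

```bash
cat > h.py <<'E'
import numpy as np
from bench import imaging
np.set_printoptions(precision=4,suppress=True)
C={n:imaging.get_image(n) for n in('scene','side')}
def ray(n,p):
    i=C[n]; f=240/np.tan(np.radians(i['fov_y']/2)); W=i['world_to_cam']; R=W[:3,:3]
    d=R.T@np.array([(p[0]-i['cx'])/f,(p[1]-i['cy'])/f,1]); return -R.T@W[:3,3],d
def plane(n,p,z):
    o,d=ray(n,p); return o+d*(z-o[2])/d[2]
def tri(p,q):
    A,b=0,0
    for n,x in(('scene',p),('side',q)):
        o,d=ray(n,x); d=d/np.linalg.norm(d); P=np.eye(3)-np.outer(d,d); A=A+P; b=b+P@o
    return np.linalg.solve(A,b)
def proj(n,X):
    i=C[n]; f=240/np.tan(np.radians(i['fov_y']/2)); c=i['world_to_cam'][:3]@np.append(X,1); return c[:2]/c[2]*f+[i['cx'],i['cy']]
E
python3 - <<'E'
from h import *
pts={'a_mouth_topL':((185,230.4),(178,184.6),.07),'a_mouth_topR':((249,225),(248,187.6),.07),'a_mouth_botL':((188.6,257),(180,215.6),0),
'a_back_topL':((186.6,225),(184,181.4),.068),'a_back_topR':((249,220.4),(251.4,184.4),.068),
'b_base_topL':((247.4,262.4),(223,223.4),.065),'b_base_topR':((318.6,262),(299,233),.065),'b_base_botL':((250.2,286.8),(225,252),0),'b_base_botR':((320,286),(301,263),0),
'b_mouth_topR':((320.6,248),(309,219),.07),'b_mouth_topL':((250.4,249.4),(232,211.4),.07)}
for k,(p,q,z) in pts.items(): print(k,plane('scene',p,z)[:2],plane('side',q,z)[:2],tri(p,q))
print(plane('scene',(251,251.6),0))
c=lambda p:plane('scene',p,0)[:2]
print('jar',c((348,260)),'sign',c((405,278)),'cup',c((447,298)),'c',c((383,357)))
E
```

```text
a_mouth_topL [0.4137 0.3646] [0.4148 0.3711] [0.4107 0.3585 0.0735]
a_mouth_topR [0.5354 0.2812] [0.5388 0.2874] [0.5353 0.2804 0.0715]
a_mouth_botL [0.4145 0.3673] [0.4137 0.37  ] [0.4108 0.3602 0.0038]
a_back_topL [0.4361 0.3955] [0.435  0.3929] [0.4359 0.3955 0.0676]
a_back_topR [0.5561 0.3087] [0.5568 0.3097] [0.5564 0.309  0.068 ]
b_base_topL [0.4188 0.1337] [0.4211 0.1349] [0.4219 0.1379 0.0631]
b_base_topR [0.5193 0.0295] [0.5211 0.0336] [0.5171 0.027  0.0675]
b_base_botL [0.4281 0.1448] [0.4288 0.151 ] [0.4231 0.1372 0.006 ]
b_base_botR [0.532  0.0402] [0.5319 0.0438] [0.5262 0.0341 0.0051]
b_mouth_topR [0.5614 0.0663] [0.5635 0.0724] [0.5564 0.0608 0.0744]
b_mouth_topL [0.4547 0.1701] [0.454  0.1716] [0.4517 0.1658 0.0724]
[0.5352 0.282  0.    ]
jar [0.6626 0.0801] sign [ 0.6827 -0.0681] cup [ 0.6729 -0.179 ] c [ 0.4362 -0.2068]
```

The rows are not in the units I measure in: shifts go in shares of 1000 mm and turns go in shares of 180 degrees. I convert before sending: -274 mm is -0.274, -245 mm is -0.245, -82 degrees is -0.4556.

>>> jog_arm([
  [-0.035, -0.012, 0, 0, 0, -0.0572, 1],
  [-0.07, -0.023, 0, 0, 0, -0.1144, 1],
  [-0.105, -0.035, 0, 0, 0, -0.1722, 1],
  [-0.14, -0.046, 0, 0, 0, -0.2278, 1],
  [-0.175, -0.058, 0, 0, 0, -0.2861, 1],
  [-0.21, -0.07, 0, 0, 0, -0.3444, 1],
  [-0.245, -0.081, 0, 0, 0, -0.4, 1],
  [-0.274, -0.091, 0, 0, 0, -0.4556, 1],
])

```text
time: 1.2
position: [0.4509, 0.2873, 0.2185]
eef_rot: [[-0.562, -0.827, -0.0], [-0.827, 0.562, -0.0], [0.0, 0.0, -1.0]]
wrist_force: [0.2, 0.3, -1.6]
opening: 0.0929
grasp_force: 0.0
```

```bash
python3 - <<'E'
from h import *
from bench import bot
import cv2
o=bot.get_obs(); print(o['time'],o['position'],o['eef_rot'],o['opening'])
i=imaging.get_image('wrist'); cv2.imwrite('pics/w1.png',i['frame']); print(i['fov_y'],i['cx'],i['cy'],i['T_tool_cam'])
c=lambda p:plane('scene',p,0)[:2]
print('register base',c((232,208)),c((322,244)),'board',c((207,216)),c((228,214)),c((165,221)))
E
```

```text
1.3 [0.4515 0.2867 0.2184] [[-0.565  -0.8251  0.0001]
 [-0.8251  0.565  -0.0004]
 [ 0.0003 -0.0003 -1.    ]] 0.09340797083150149
65.70646984690485 318.23111493575453 241.7147664556681 [[ 0.0004 -0.9615 -0.2749  0.076 ]
 [ 1.      0.0007 -0.001  -0.    ]
 [ 0.0012 -0.2749  0.9615 -0.1659]
 [ 0.      0.      0.      1.    ]]
register base [0.6813 0.5652] [0.6839 0.1874] board [0.5939 0.5646] [0.6443 0.533 ] [0.4915 0.6193]
```

View pics/w1.png

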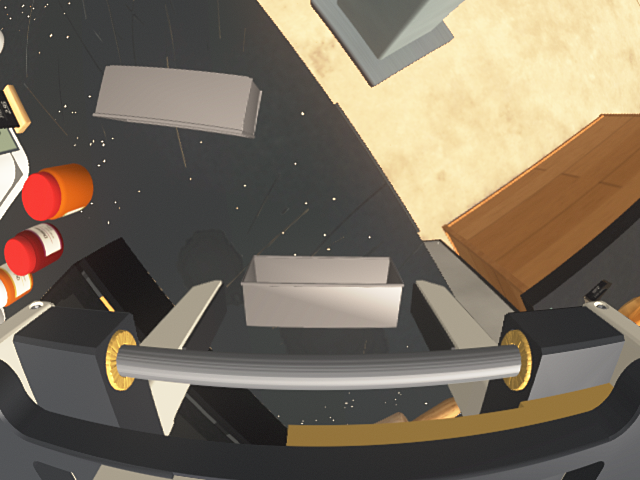

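Wrist view: tin_a is squarely ahead. Its upper rim runs (244,284) to (404,288) and its lower rim (254,257) to (388,258). Tin_b's mouth top edge runs (95,114) to (252,135). I'll cast these with the fisheye model.

```bash
cat > w.py <<'E'
import numpy as np
def wcast(i,o,p,z):
    f=240/np.tan(np.radians(i['fov_y']/2)); v=np.array([p[0]-i['cx'],p[1]-i['cy']]); r=np.linalg.norm(v); t=r/f
    d=np.append(v/r*np.sin(t),np.cos(t)); T=i['T_tool_cam']; R=o['eef_rot']; R=np.array(R)
    c=o['position']+R@T[:3,3]; d=R@T[:3,:3]@d; return (c+d*(z-c[2])/d[2])[:2]
E
python3 - <<'E'
from w import *; from bench import bot,imaging
o=bot.get_obs(); i=imaging.get_image('wrist')
R=np.array(o['eef_rot'])
for n,p,z in [('a rimtopL',(244,284),.069),('a rimtopR',(404,288),.069),('a lowL',(254,257),0),('a lowR',(388,258),0),('a baseL',(246,326),.061),('a baseR',(399,328),.061),('b rimL',(95,114),.069),('b rimR',(252,135),.069),('b baseL',(108,66),.061),('b baseR',(253,77),.061)]:
    w=wcast(i,o,p,z); print(n,w.round(4),'tool mm',((w-o['position'][:2])@R[:2,:2]*1000).round(1))
E
```

```text
a rimtopL [0.5388 0.2934] tool mm [-54.9 -69.3]
a rimtopR [0.4184 0.3818] tool mm [-59.1  80.1]
a lowL [0.5381 0.2894] tool mm [-51.3 -71. ]
a lowR [0.4174 0.3743] tool mm [-52.4  76.6]
a baseL [0.5694 0.3319] tool mm [-104.   -72.5]
a baseR [0.4447 0.4212] tool mm [-106.5   80.9]
b rimL [0.5611 0.0756] tool mm [ 111.5 -211.6]
b rimR [0.4515 0.19  ] tool mm [ 79.8 -56.4]
b baseL [0.5261 0.0429] tool mm [ 158.2 -201.4]
b baseR [0.4224 0.1475] tool mm [131.3 -56.6]
```

To row units: 160 mm is 0.16, 140 mm is 0.14, 1.3 degrees is 0.0072.

>>> jog_arm([
  [0, 0.005, 0.05, 0, 0, 0.0072, 1],
  [0, 0.005, 0.1, 0, 0, 0.0072, 1],
  [0, 0.005, 0.14, 0, 0, 0.0072, 1],
  [0, 0.005, 0.16, 0, 0, 0.0072, 1],
  [-0.02, 0.005, 0.16, 0, 0, 0.0072, 1],
  [-0.038, 0.005, 0.16, 0, 0, 0.0072, 1],
  [-0.044, 0.005, 0.16, 0, 0, 0.0072, 1],
  [-0.048, 0.005, 0.16, 0, 0, 0.0072, 1],
])

```text
time: 2.4
position: [0.4725, 0.331, 0.0585]
eef_rot: [[-0.585, -0.811, -0.001], [-0.811, 0.585, -0.0], [0.001, 0.0, -1.0]]
wrist_force: [-0.6, -1.8, 0.8]
opening: 0.0925
grasp_force: 0.5
```

To row units: -24 mm is -0.024, -20 mm is -0.02.

>>> jog_arm([
  [-0.004, 0, 0, 0, 0, 0, 1],
  [-0.008, 0, 0, 0, 0, 0, 1],
  [-0.012, 0, 0, 0, 0, 0, 1],
  [-0.016, 0, -0.001, 0, 0, 0, 1],
  [-0.02, 0, -0.002, 0, 0, 0, 1],
  [-0.024, 0, -0.004, 0, 0, 0, 1],
  [-0.024, 0, -0.004, 0, 0, 0, 1],
])

```text
time: 3.28
position: [0.4874, 0.3505, 0.0628]
eef_rot: [[-0.585, -0.811, 0.0], [-0.811, 0.585, 0.0], [-0.0, -0.0, -1.0]]
wrist_force: [0.2, -1.3, 0.2]
opening: 0.0929
grasp_force: 0.2
```

```bash
python3 - <<'E'
from bench import bot,imaging
import cv2,numpy as np
o=bot.get_obs(); print(o['time'],o['position'],o['wrist_force'])
a=imaging.get_image('scene')['frame'][180:310,140:340];b=imaging.get_image('side')['frame'][140:270,150:350]
cv2.imwrite('pics/p1.png',cv2.convertScaleAbs(cv2.resize(np.hstack([a,b]),None,fx=2,fy=2),alpha=1.5))
E
```

```text
3.275 [0.48742684 0.3505145  0.06281213] [ 0.20916442 -1.28298198  0.17603316]
```

View pics/p1.png

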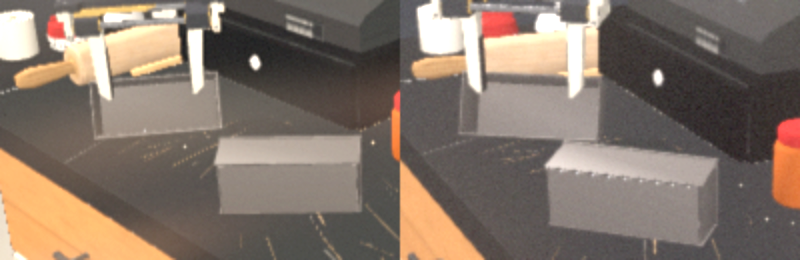

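Tin_a is tipping: its lower rim has lifted from row 257 to 249 and the fingers are on its upper rim. I'll carry on.

To row units: -27 mm is -0.027, -24 mm is -0.024.

>>> jog_arm([
  [-0.004, 0, -0.001, 0, 0, 0, 1],
  [-0.008, 0, -0.003, 0, 0, 0, 1],
  [-0.012, 0, -0.005, 0, 0, 0, 1],
  [-0.016, 0, -0.006, 0, 0, 0, 1],
  [-0.02, 0, -0.008, 0, 0, 0, 1],
  [-0.024, 0, -0.009, 0, 0, 0, 1],
  [-0.027, 0, -0.009, 0, 0, 0, 1],
  [-0.027, 0, -0.009, 0, 0, 0, 1],
])

```text
time: 4.38
position: [0.503, 0.3722, 0.0715]
eef_rot: [[-0.585, -0.811, -0.0], [-0.811, 0.585, -0.0], [0.0, 0.0, -1.0]]
wrist_force: [0.6, 0.3, -0.1]
opening: 0.0926
grasp_force: 0.0
```

```bash
python3 - <<'E'
from bench import bot,imaging
import cv2,numpy as np
o=bot.get_obs(); print(o['time'],o['position'],o['wrist_force'])
a=imaging.get_image('scene')['frame'][180:310,140:340];b=imaging.get_image('side')['frame'][140:270,150:350]
cv2.imwrite('pics/p2.png',cv2.convertScaleAbs(cv2.resize(np.hstack([a,b]),None,fx=2,fy=2),alpha=1.5))
E
```

```text
4.375 [0.50303434 0.37223347 0.07154006] [ 0.56901132  0.29825706 -0.10018232]
```

View pics/p2.png

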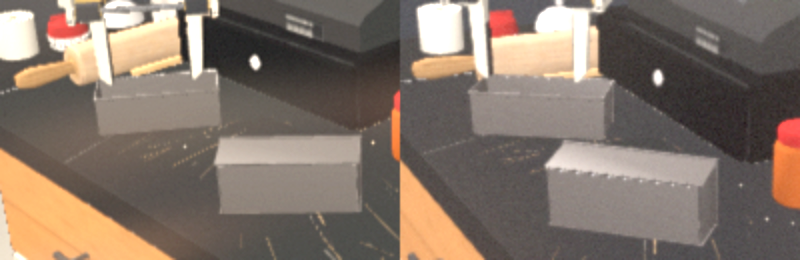

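Tin_a now stands on its base. On to tin_b.

To row units: -156.5 mm is -0.1565, 149.5 mm is 0.1495, 9.8 degrees is 0.0544.

>>> jog_arm([
  [0, 0, -0.055, 0, 0, 0, 1],
  [0, 0, -0.105, 0, 0, 0, 1],
  [0.04, -0.042, -0.105, 0, 0, 0.0167, 1],
  [0.08, -0.084, -0.105, 0, 0, 0.0333, 1],
  [0.12, -0.126, -0.105, 0, 0, 0.05, 1],
  [0.1495, -0.1565, -0.105, 0, 0, 0.0544, 1],
  [0.1495, -0.1565, -0.105, 0, 0, 0.0544, 1],
])

```text
time: 5.35
position: [0.5427, 0.157, 0.1767]
eef_rot: [[-0.717, -0.697, 0.0], [-0.697, 0.717, -0.0], [0.0, -0.0, -1.0]]
wrist_force: [0.9, 1.3, -0.3]
opening: 0.0934
grasp_force: 0.0
```

```bash
python3 - <<'E'
from bench import bot,imaging
import cv2,numpy as np
o=bot.get_obs(); print(o['time'],o['position'],np.array(o['eef_rot']).round(3).tolist())
cv2.imwrite('pics/w2.png',imaging.get_image('wrist')['frame'])
E
```

```text
5.35 [0.54274354 0.15703198 0.17672658] [[-0.717, -0.697, 0.0], [-0.697, 0.717, -0.0], [0.0, -0.0, -1.0]]
```

View pics/w2.png

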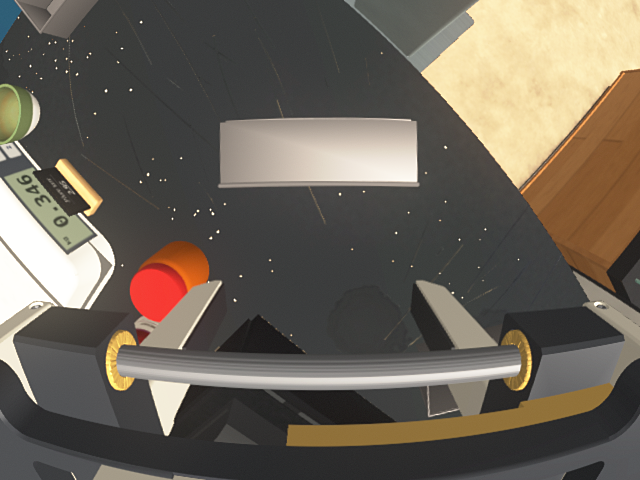

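Wrist view: tin_b's rim runs (220,186) to (419,185), well aligned. The jar lid is at (158,292), so I'll check the clearance.

```bash
python3 - <<'E'
from w import *; from bench import bot,imaging
o=bot.get_obs(); i=imaging.get_image('wrist'); R=np.array(o['eef_rot'])
for n,p,z in [('L',(220,186),.069),('R',(419,185),.069),('baseL',(221,121),.061),('baseR',(417,122),.061),('jar lid',(158,292),.077)]:
    w=wcast(i,o,p,z); print(n,w.round(4),((w-o['position'][:2])@R[:2,:2]*1000).round(1))
E
```

```text
L [0.5648 0.0761] [ 41.6 -74.6]
R [0.459  0.1834] [42.5 76. ]
baseL [0.5292 0.0417] [ 91.1 -74.4]
baseR [0.4254 0.1491] [90.4 75. ]
jar lid [0.6671 0.0932] [ -43.6 -133.8]
```

To row units: 118 mm is 0.118, 90 mm is 0.09.

>>> jog_arm([
  [0, 0, 0.045, 0, 0, 0, 1],
  [0, 0, 0.09, 0, 0, 0, 1],
  [0, 0, 0.118, 0, 0, 0, 1],
  [0.012, 0, 0.118, 0, 0, 0, 1],
  [0.024, 0, 0.118, 0, 0, 0, 1],
  [0.03, 0, 0.118, 0, 0, 0, 1],
  [0.034, 0, 0.118, 0, 0, 0, 1],
  [0.038, 0, 0.118, 0, 0, 0, 1],
])

```text
time: 6.45
position: [0.5156, 0.1327, 0.0592]
eef_rot: [[-0.715, -0.699, 0.001], [-0.699, 0.715, 0.0], [-0.001, -0.001, -1.0]]
wrist_force: [0.8, 0.2, 1.3]
opening: 0.0928
grasp_force: 0.4
```

To row units: 32 mm is 0.032, 28 mm is 0.028.

>>> jog_arm([
  [0.004, 0, 0, 0, 0, 0, 1],
  [0.008, 0, 0, 0, 0, 0, 1],
  [0.012, 0, -0.001, 0, 0, 0, 1],
  [0.016, 0, -0.002, 0, 0, 0, 1],
  [0.02, 0, -0.004, 0, 0, 0, 1],
  [0.024, 0, -0.005, 0, 0, 0, 1],
  [0.028, 0, -0.007, 0, 0, 0, 1],
  [0.032, 0, -0.008, 0, 0, 0, 1],
])

```text
time: 7.45
position: [0.4922, 0.1102, 0.0668]
eef_rot: [[-0.715, -0.699, 0.0], [-0.699, 0.715, 0.0], [-0.0, -0.0, -1.0]]
wrist_force: [1.0, 0.5, 0.5]
opening: 0.0931
grasp_force: 0.0
```

To row units: 15 mm is 0.015, 12 mm is 0.012.

>>> jog_arm([
  [0.004, 0, -0.001, 0, 0, 0, 1],
  [0.008, 0, -0.003, 0, 0, 0, 1],
  [0.012, 0, -0.004, 0, 0, 0, 1],
  [0.015, 0, -0.005, 0, 0, 0, 1],
  [0.015, 0, -0.005, 0, 0, 0, 1],
  [0.015, 0, -0.005, 0, 0, 0, 1],
])

```text
time: 8.2
position: [0.4818, 0.0999, 0.0716]
eef_rot: [[-0.715, -0.699, 0.0], [-0.699, 0.715, 0.0], [-0.0, -0.0, -1.0]]
wrist_force: [0.4, -0.2, -0.5]
opening: 0.0928
grasp_force: 0.0
```

```bash
python3 - <<'E'
from bench import bot,imaging
import cv2,numpy as np
o=bot.get_obs(); print(o['time'],o['position'],o['wrist_force'])
a=imaging.get_image('scene')['frame'][180:380,140:480];b=imaging.get_image('side')['frame'][140:340,130:470]
cv2.imwrite('pics/p3.png',cv2.convertScaleAbs(cv2.resize(np.hstack([a,b]),(800,236)),alpha=1.5))
E
```

```text
8.2 [0.48175058 0.09989719 0.07162549] [ 0.42339447 -0.23175166 -0.49632585]
```

View pics/p3.png

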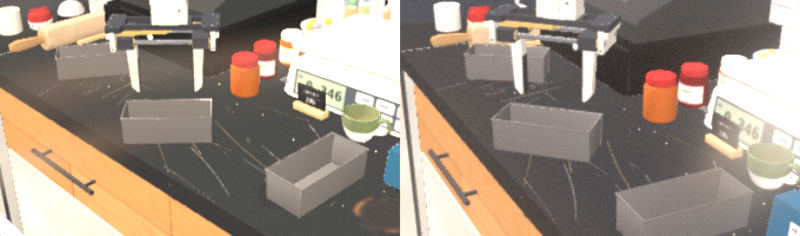

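Both tins now stand with their mouths up, and the jar, sign, cup and tin_c look unmoved. I'll retreat straight up and hand in.

To row units: -110 mm is -0.11, -70 mm is -0.07.

>>> jog_arm([
  [0, 0, -0.03, 0, 0, 0, 1],
  [0, 0, -0.07, 0, 0, 0, 1],
  [0, 0, -0.11, 0, 0, 0, 1],
  [0, 0, -0.11, 0, 0, 0, 1],
  [0, 0, -0.11, 0, 0, 0, 1],
])

```text
time: 8.93
position: [0.4813, 0.0999, 0.181]
eef_rot: [[-0.715, -0.699, -0.001], [-0.699, 0.715, -0.0], [0.001, 0.0, -1.0]]
wrist_force: [-0.0, 0.4, 0.1]
opening: 0.0929
grasp_force: 0.0
```

```bash
python3 -c "
from bench import sign_off
print(sign_off())"
```

```text
the job is handed in; nothing more can be done
None
```

I tipped tin_a and then tin_b onto their bases close to where they lay, left the third tin, jar, sign and cup untouched as far as the last pictures show, and handed the job in at about 9 s; no verdict came back.

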